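# Load the grinder's magazine from the setting rail, station for station

## Robot

A 6-joint arm with a two-finger parallel gripper is mounted at the origin on a cart in front of the work surface, level with it; the furniture and walls round the work are solid. World frame = base frame: x ahead of the robot, y to its left, z up, the work surface at z = 0. Lengths are in m, angles in rad, forces in N, time in s.
With the tool pointing down it reaches from about 0.35 to 0.775 m from the base axis. Payload 5.5 kg.
Tool frame: the origin (TCP) lies midway between the tips of the shut fingers; the grasp point (between the pads) lies 19 mm behind it; z points along the fingers, y is the line along which they close (so a half turn about z gives the same grasp; the last joint's range is limited). The gripper opens to 85 mm and grips with 20 to 120 N. Pads are 22 mm wide; open, the fingers measure 114 mm over their backs; the gripper's body (76 mm by 85 mm) begins 54 mm behind the grasp point. The pads swing forward as they close: fully open they stand 13 mm farther back than shut.
Start: joints at [1.153, 0.313, 0.046, 1.304, 0, 1.431], TCP at [0.158, 0.553, 0.231] pointing down, gripper open.
Joint ranges: [-2.76, 2.76], [-0.86, 1.69], [-1.03, 1.26], [-2.2, 2.34], [-1.47, 1.5], [-3.14, 3.14]. Speed limits (rad/s): [2.57, 2.57, 3.14, 3.14, 3.14, 3.14].

## Interface

Orientations are given as a unit quaternion [w, x, y, z].
In Python, from workcell import env gives the robot as it stands. The module is installed in compiled form; this text tells all that it offers.
- The arm moves only by the tool carry_out, never from a script. Its argument "series" is a list of rows, each an object with "delta_rot": the turn, a rotation vector about the world's x, y, z normalised to -1 to 1, where 1 is 0.1 rad, a list of three; "travel": the shift along the world's x, y, z normalised to -1 to 1, where 1 is 0.025 m, a list of three; "fingers": the closure, from -1 (fully open) to 1 (shut). In form: [{"delta_rot": [ax, ay, az], "travel": [tx, ty, tz], "fingers": fingers}, ...]. A call has 1 to 5 rows; each row shifts and turns the commanded pose from where the row before left it; what a row does not reach is not made up. A row lasts 1/8 s, in which the tool goes at most 62.5 mm and 10.7 degrees, less where a joint would pass 70% of its speed; a pose out of reach is approached as far as the arm can. A call with a number of a shift or a turn outside -1 to 1 is refused whole. A call with a gripper value outside its range is refused whole. The fingers move at their own pace and stop on an object; "squeeze" is the grip in N (left out, the last holds). Time passes only in rows, so rows that do not move let the fingers close. It gives the time, the measured TCP pose, the force, the opening and the grip force at its end, in the units of the state.
- env.get_state(): the state, without advancing time (a new reading comes with each control period).
- env.read_camera(name): name is "scene" or "top"; returns a dict with "color" (400x640x3 uint8, red, green, blue), "fx", "fy", "cx", "cy" (pixels), "world_from_camera" (4x4, takes a point from camera to world coordinates). Camera axes: x right, y up, looking along -z (the intrinsics and any distortion apply to the point x, -y, -z); pixel columns grow to the right and rows downward; lengths in m; the calibration is good to about 2 mm. A picture is of the moment at which its call begins. There is no depth.
- env.hand_in(): hands the job in; it is judged then, once.
The state is a dict: "clock": time; "joint_pos": joint angles; "qvel": joint speeds; "tau": joint torques, N m; "tcp_pos": TCP position; "orientation": TCP orientation; "wrist_force": force on the tool from outside, world axes, zero at the start; "ft_torque": the same for the moment, N m; "finger_gap": finger opening in m; "grip_force": force on a finger pad.
Only numpy, scipy, OpenCV 4.12 (cv2) and the standard library are available. Lean on these libraries where they do the work, as an engineer would, in place of code of your own. Each camera call takes 0.05 s, during which the arm holds its last target. There are 200 camera calls.

## Task

Load the four grinding arbors from the black pots of the setting rail into the empty sockets of the grey magazine block, keeping the order they stand in: the black clamping knob marks station 1 on both, so the arbor nearest the rail's knob goes into the socket nearest the magazine's knob, the next into the next, and so on. Seat every arbor upright with its flange down on the block; the stones are brittle, so set the arbors down rather than drop them, and do not let one topple.

Things in the scene. Friction and masses are not known exactly. Their poses are not given: they have to be found in the camera images.
- slim_arbor: Arbor with a slim straight cylindrical stone, starts upright in a rail pot, 250 g. Taper shank 30 mm long, 12 wide at the foot, 22 at the top; steel flange 44 wide, 30 to 37.5 mm above the foot; off-white stone 22 mm in diameter at 40 to 90 mm: grip it. Origin: centre of the foot, z up the axis. Seated, the flange lies on the rim, foot 18 mm above the bench.
- wheel_arbor: Arbor with a flat wheel and a nut on top, starts upright in a rail pot, 250 g. Taper shank 30 mm long, 12 wide at the foot, 22 at the top; steel flange 44 wide, 30 to 37.5 mm above the foot; off-white wheel 50 wide at 40 to 52, washer, round dark nut 22 wide at 55 to 73: grip the nut. Origin: centre of the foot, z up the axis. Seated, the flange lies on the rim, foot 18 mm above the bench.
- cup_arbor: Arbor with a hollow cup wheel, open on top, starts upright in a rail pot, 250 g. Taper shank 30 mm long, 12 wide at the foot, 22 at the top; steel flange 44 wide, 30 to 37.5 mm above the foot; off-white cup 42 wide, 30 inside, at 40 to 68: grip it outside. Origin: centre of the foot, z up the axis. Seated, the flange lies on the rim, foot 18 mm above the bench.
- cone_arbor: Arbor with a pointed conical stone, starts upright in a rail pot, 250 g. Taper shank 30 mm long, 12 wide at the foot, 22 at the top; steel flange 44 wide, 30 to 37.5 mm above the foot; off-white straight skirt 36 wide at 40 to 58 (grip it), then a taper to the tip at 90. Origin: centre of the foot, z up the axis. Seated, the flange lies on the rim, foot 18 mm above the bench.
- slim_pot: The fixed black pot of the aluminium setting rail in which the slim cylinder arbor starts (it shows that arbor's station). 50 mm in diameter, bore 30 mm, 40 mm high, rim 48 mm above the bench. The four pots are alike, in a straight row 58 mm apart. Origin: centre of its underside, 8 mm above the bench; y along the row, x across.
- wheel_pot: The fixed black pot of the aluminium setting rail in which the flat wheel arbor starts (it shows that arbor's station). 50 mm in diameter, bore 30 mm, 40 mm high, rim 48 mm above the bench. The four pots are alike, in a straight row 58 mm apart. Origin: centre of its underside, 8 mm above the bench; y along the row, x across.
- cup_pot: The fixed black pot of the aluminium setting rail in which the cup wheel arbor starts (it shows that arbor's station). 50 mm in diameter, bore 30 mm, 40 mm high, rim 48 mm above the bench. The four pots are alike, in a straight row 58 mm apart. Origin: centre of its underside, 8 mm above the bench; y along the row, x across.
- cone_pot: The fixed black pot of the aluminium setting rail in which the cone arbor starts (it shows that arbor's station). 50 mm in diameter, bore 30 mm, 40 mm high, rim 48 mm above the bench. The four pots are alike, in a straight row 58 mm apart. Origin: centre of its underside, 8 mm above the bench; y along the row, x across.
- rail_knob: Fixed black round clamping knob, 28 mm in diameter, top 42 mm above the bench, at one end of the setting rail (either end; the other has a low black plug). It marks station 1: the pots stand 53, 111, 169 and 227 mm from it. Origin: its foot, on its axis, 8 mm above the bench.
- magazine: Fixed grey block 56 x 236 mm, top 48 mm above the bench, on a 74 x 320 mm steel plate. Four sockets, 28 mm wide, 37 deep, chamfered, on its y axis: stations 1 to 4 at y = +87, +29, -29, -87 mm. A black knob like the rail's, at y = +140 mm, top 42 mm above the bench, marks station 1. Origin: centre of the plate's underside, on the bench; z up, x across the row.
Not all that is in view belongs to the job. Leave any orange look-alike of the cup_arbor alone.

How it is judged:
By the outcome, as a careful person would: the job done as asked, in the order asked, and still so for the second after the job is handed in, with the robot touching nothing.
It also fails if it takes over 90 s, if anything falls off the work surface, if the arm or the gripper's body presses on something with over 40 N, if the wrist force passes 120 N, or if a joint passes its speed limit or range.

## Working session

There is one attempt and no reset: what is moved stays moved. The work goes in short steps, Python scripts to look and compute and a tool call to move; the robot and the scene stay as the last step left them, time stands still between calls to the robot, and variables do not carry over. Pictures are saved under pics/ and viewed, at most 14 in all, crops included, and the job is handed in when it is done.

Besides the shell and the picture viewer there is one more tool, called after ">>>" as name([rows], argument=value, ...), one row to a line, values as JSON. carry_out: Moves the arm, as the interface text tells. Its arguments: {"type":"object","properties":{"series":{"type":"array","items":{"type":"object","properties":{"delta_rot":{"type":"array","items":{"type":"number"}},"travel":{"type":"array","items":{"type":"number"}},"fingers":{"type":"number"}}}},"squeeze":{"type":"number"}},"required":["series"]}

```bash
mkdir -p pics; python3 - <<'E'
from workcell import env
import cv2,numpy as np
for n in("scene","top"):
    c=env.read_camera(n); cv2.imwrite(f"pics/{n}0.png",c["color"][:,:,::-1])
    np.savez(f"{n}0.npz",**c); print(n,c["fx"],c["fy"],c["cx"],c["cy"],[k for k in c]);print(np.round(c["world_from_camera"],4))
s=env.get_state();print(s)
E
```

```text
scene 461.22523199170257 461.22523199170257 319.9769266947089 198.08020802354372 ['color', 'fx', 'fy', 'cx', 'cy', 'world_from_camera']
[[ 0.7807  0.3717 -0.5024  0.1054]
 [-0.6249  0.4703 -0.6231 -0.6489]
 [ 0.0047  0.8004  0.5995  0.5675]
 [ 0.      0.      0.      1.    ]]
top 485.1273931206992 485.1273931206992 317.1595056524844 205.2723771481377 ['color', 'fx', 'fy', 'cx', 'cy', 'world_from_camera']
[[-0.1537  0.9677 -0.1997  0.3689]
 [-0.9881 -0.1515  0.0265 -0.1161]
 [-0.0046  0.2014  0.9795  0.9941]
 [ 0.      0.      0.      1.    ]]
{'clock': 0.1, 'joint_pos': array([1.15337561e+00, 3.13969275e-01, 4.50966698e-02, 1.30359306e+00,
       9.02850402e-06, 1.43115176e+00]), 'qvel': array([ 0.00108715, -0.00161774,  0.00274418, -0.0026709 ,  0.00013936,
       -0.00050628]), 'tau': array([ 4.00610967e-03, -4.81723166e+01,  2.99244386e+01,  1.27477982e-02,
       -3.27274915e-05,  2.14234808e-05]), 'tcp_pos': array([0.15752234, 0.55253479, 0.23047469]), 'orientation': array([-2.33827960e-04,  1.38441942e-01,  9.90370199e-01, -8.01257887e-04]), 'wrist_force': array([ 1.03632603,  0.7661672 , -0.42416655]), 'ft_torque': array([-0.04084965, -0.04715138, -0.02610771]), 'grip_force': 0.0, 'finger_gap': 0.08530569435223402}
```

View pics/scene0.png

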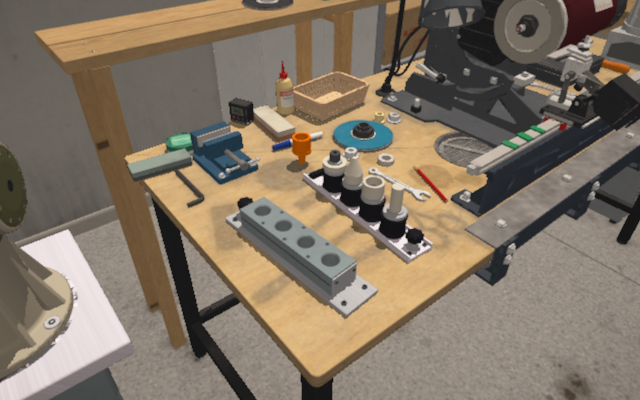

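View pics/top0.png

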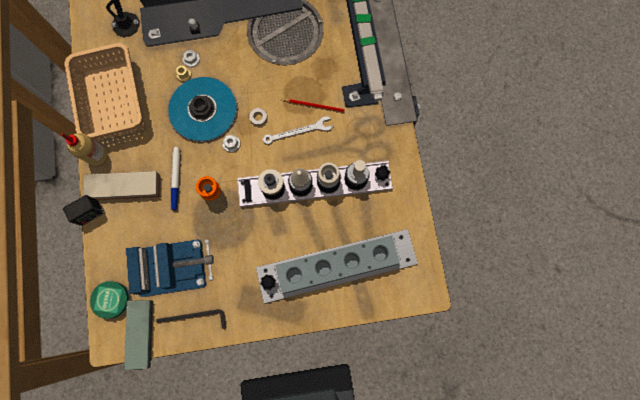

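The top view shows the rail's knob at (382,173), so from it the arbors stand slim (358,172), cup (329,177), cone (300,181), wheel (271,183). The magazine's knob is at (267,282), so station 1 is the socket at (293,275), then (323,266), (352,260) and (380,253). The orange look-alike at (207,188) is to be left alone.

```bash
cat > h.py <<'E'
import numpy as np
def ray(c,u,v):
    d=np.array([(u-c["cx"])/c["fx"],-(v-c["cy"])/c["fy"],-1.]);W=c["world_from_camera"]
    return W[:3,3],W[:3,:3]@d
def onz(c,u,v,z):
    o,d=ray(c,u,v);return o+d*(z-o[2])/d[2]
def proj(c,p):
    W=c["world_from_camera"];q=W[:3,:3].T@(np.array(p)-W[:3,3])
    return c["cx"]+c["fx"]*q[0]/-q[2],c["cy"]-c["fy"]*q[1]/-q[2]
E
python3 - <<'E'
import cv2,numpy as np
from h import *
t=dict(np.load("top0.npz"));s=dict(np.load("scene0.npz"))
for n,(u,v,z) in dict(knob=(267,282,.042),s1=(293,275,.048),s2=(323,266,.048),s3=(352,260,.048),s4=(380,253,.048),rk=(382,173,.042),slim=(358,166,.108),cup=(329,172,.086),cone=(300,175,.108),wheel=(271,179,.091)).items():print(n,onz(t,u,v,z).round(4))
a=t["color"][:,:,::-1]
c1=cv2.resize(a[150:310,230:430],None,fx=4,fy=4,interpolation=cv2.INTER_CUBIC)[:600]
c2=cv2.resize(s["color"][140:315,220:440,::-1],None,fx=3.4,fy=3.4,interpolation=cv2.INTER_CUBIC)
cv2.imwrite("pics/c1.png",c1);cv2.imwrite("pics/c2.png",c2)
E
```

```text
knob [ 0.4277 -0.0222  0.042 ]
s1 [ 0.4329 -0.0743  0.048 ]
s2 [ 0.4411 -0.1344  0.048 ]
s3 [ 0.4438 -0.1919  0.048 ]
s4 [ 0.4489 -0.2481  0.048 ]
rk [ 0.6087 -0.2822  0.042 ]
slim [ 0.6126 -0.2282  0.108 ]
cup [ 0.6155 -0.1734  0.086 ]
cone [ 0.6122 -0.117   0.108 ]
wheel [ 0.6176 -0.0607  0.091 ]
```

View pics/c1.png

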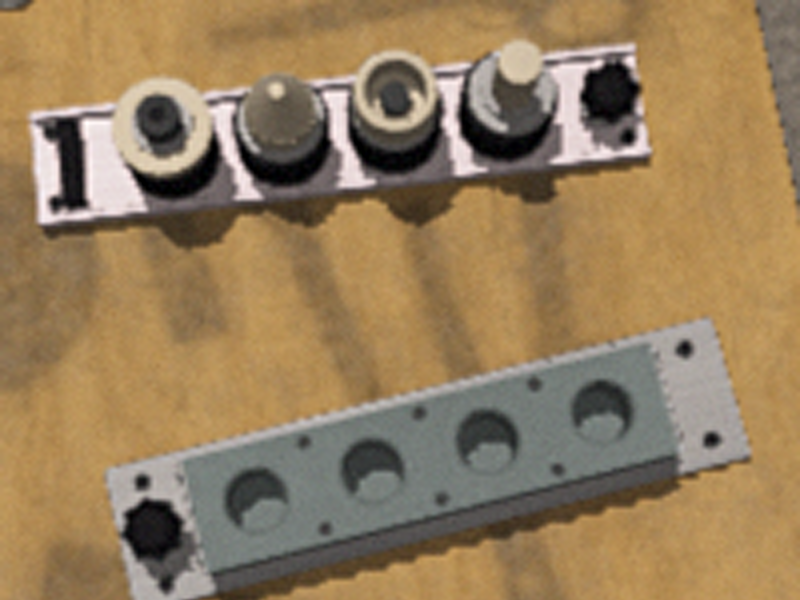

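View pics/c2.png

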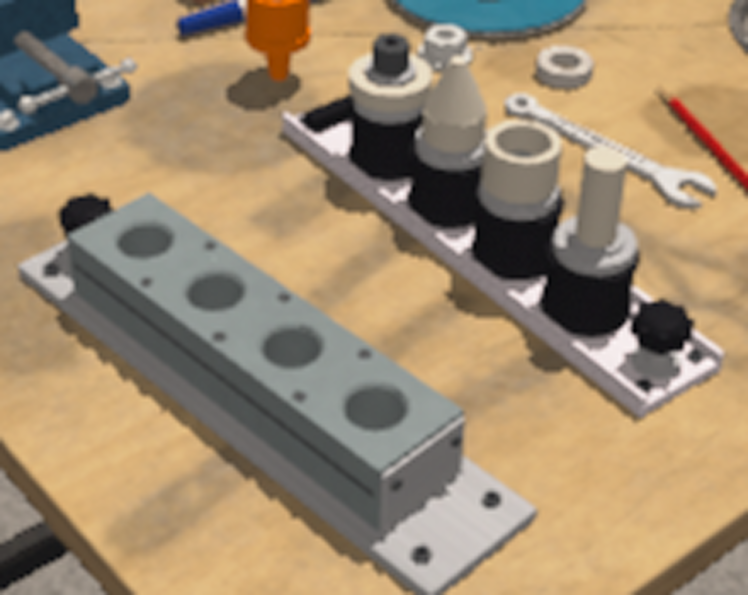

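The crops confirm the order: slim next to the rail knob, then cup, cone and wheel. All four magazine sockets are empty, and the magazine knob is at the left (+y) end. Next I triangulate from both views.

```bash
python3 - <<'E'
import numpy as np
from h import *
t=dict(np.load("top0.npz"));s=dict(np.load("scene0.npz"))
T=lambda x,y:(230+(x+.5)/4-.5,150+(y+.5)/4-.5)
S=lambda x,y:(220+(x+.5)/3.4-.5,140+(y+.5)/3.4-.5)
P=dict(s1=((257,499),(145,240),.048),s2=((372,470),(216,291),.048),s3=((487,441),(292,347),.048),s4=((602,410),(376,407),.048),
slim=((520,62),(605,160),.108),cup=((395,88),(521,144),.086),cone=((275,89),(455,60),.108),wheel=((158,110),(391,43),.091),rk=((609,91),(664,322),.042),mk=((153,529),(86,212),.042))
R={}
for n,(a,b,z) in P.items():
    o1,d1=ray(t,*T(*a));o2,d2=ray(s,*S(*b))
    k=np.linalg.lstsq(np.c_[d1,-d2],o2-o1,rcond=None)[0]
    X=(o1+d1*k[0]+o2+d2*k[1])/2
    p,q=onz(t,*T(*a),z),onz(s,*S(*b),z);R[n]=(p+q)/2
    print(n,"tri",X.round(4),"top",p[:2].round(4),"scene",q[:2].round(4),"mean",R[n][:2].round(4))
for L,d in((["s1","s2","s3","s4"],.058),(["slim","cup","cone","wheel"],.058)):
    A=np.array([R[n][:2] for n in L]);m=A.mean(0);i=np.array([-1.5,-.5,.5,1.5])*.058
    u=(i[:,None]*(A-m)).sum(0)/(i@i);yaw=np.arctan2(u[1],u[0]);e=u/np.linalg.norm(u)
    print("pitch scale",np.linalg.norm(u),"dir",e.round(4),"fit",(m+i[:,None]*e).round(4).tolist(), "knob", (m+e*(-1.5*.058-.053)).round(4))
E
```

```text
s1 tri [ 0.4336 -0.0763  0.0512] top [ 0.4338 -0.0762] scene [ 0.4357 -0.0728] mean [ 0.4347 -0.0745]
s2 tri [ 0.4391 -0.1334  0.0508] top [ 0.439  -0.1333] scene [ 0.4412 -0.1308] mean [ 0.4401 -0.132 ]
s3 tri [ 0.4443 -0.1907  0.0503] top [ 0.4443 -0.1908] scene [ 0.446  -0.1887] mean [ 0.4451 -0.1897]
s4 tri [ 0.4502 -0.2483  0.0503] top [ 0.4505 -0.2487] scene [ 0.4516 -0.2464] mean [ 0.4511 -0.2476]
slim tri [ 0.6129 -0.2311  0.1106] top [ 0.6138 -0.2315] scene [ 0.6156 -0.2286] mean [ 0.6147 -0.2301]
cup tri [ 0.6152 -0.1717  0.0872] top [ 0.6164 -0.1723] scene [ 0.6154 -0.1701] mean [ 0.6159 -0.1712]
cone tri [ 0.6172 -0.1144  0.1113] top [ 0.6187 -0.1148] scene [ 0.6202 -0.1103] mean [ 0.6194 -0.1126]
wheel tri [ 0.6202 -0.0573  0.094 ] top [ 0.6219 -0.0577] scene [ 0.6224 -0.0532] mean [ 0.6222 -0.0554]
rk tri [ 0.6113 -0.2831  0.0389] top [ 0.61   -0.2821] scene [ 0.609  -0.2855] mean [ 0.6095 -0.2838]
mk tri [ 0.4279 -0.0239  0.0412] top [ 0.4277 -0.0239] scene [ 0.4276 -0.0249] mean [ 0.4276 -0.0244]
pitch scale 0.9991702603764764 dir [ 0.0931 -0.9957] fit [[0.4346, -0.0743], [0.4401, -0.1321], [0.4455, -0.1898], [0.4509, -0.2476]] knob [ 0.4297 -0.0216]
pitch scale 1.0054456959738025 dir [0.0442 0.999 ] fit [[0.6142, -0.2292], [0.6168, -0.1713], [0.6193, -0.1134], [0.6219, -0.0554]] knob [ 0.6119 -0.2822]
```

```bash
python3 - <<'E'
import cv2,numpy as np
from h import *
t=dict(np.load("top0.npz"));s=dict(np.load("scene0.npz"))
a=cv2.resize(t["color"][:,:200,::-1],None,fx=1.5,fy=1.5);b=cv2.resize(s["color"][:400,:300,::-1],None,fx=1.5,fy=1.5)
cv2.imwrite("pics/d.png",np.hstack([a,b]))
print(proj(s,(.158,.553,.231)),proj(t,(.158,.553,.231)),proj(s,(0,0,0)),proj(t,(0,0,0)))
for u,v in((92,365),(75,362),(68,3),(450,310)):print(onz(t,u,v,0).round(3))
E
```

```text
(np.float64(-15.917555689066887), np.float64(49.13734208546131)) (np.float64(-123.89304154133305), np.float64(529.1254013640892)) (np.float64(-7.071008152744525), np.float64(323.57794510102485)) (np.float64(288.2707815156333), np.float64(516.084477794806))
[0.323 0.343 0.   ]
[0.334 0.376 0.   ]
[1.128 0.349 0.   ]
[ 0.319 -0.373  0.   ]
```

View pics/d.png

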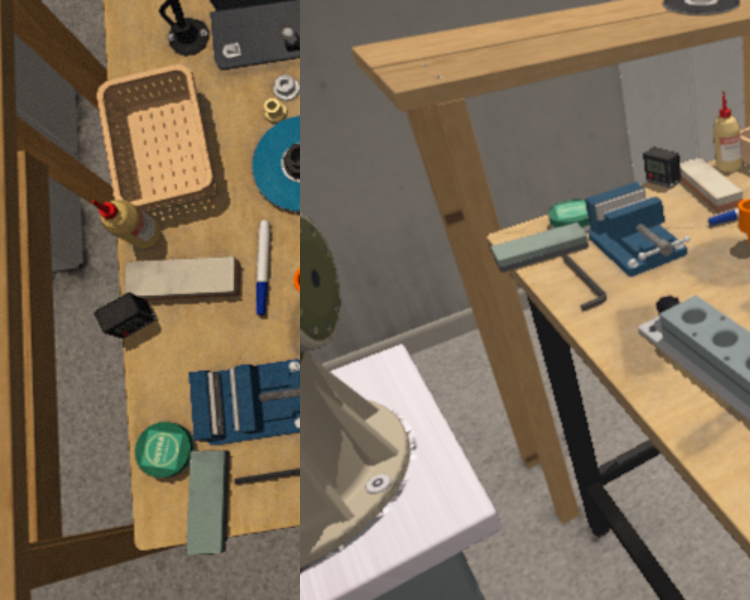

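```bash
python3 - <<'E'
import numpy as np
from h import *
t=dict(np.load("top0.npz"));s=dict(np.load("scene0.npz"))
E=[((75,72),(170,347)),((110,67),(185,345))];F=[((13,390),(90,367)),((13,362),(90,352))]
def hl(c,e):
    o,a=ray(c,*e[0]);_,b=ray(c,*e[1]);n=np.cross(a,b);n/=np.linalg.norm(n);return n,n@o
for e in E:
  for f in F:
    n,d=hl(s,e);m,g=hl(t,f);p=np.linalg.solve([n[:2],m[:2]],[d,g]);print(p.round(3),"nz",n[2].round(3),m[2].round(3))
    o,r=ray(s,*e[0]);k=np.linalg.norm(p-o[:2])/np.linalg.norm(r[:2]);print(" top z",(o+k*r)[2].round(3))
E
```

```text
[0.304 0.471] nz -0.017 -0.012
 top z 0.171
[0.362 0.816] nz -0.017 0.033
 top z 0.05
[0.329 0.28 ] nz 0.006 -0.012
 top z 0.234
[0.349 0.361] nz 0.006 0.033
 top z 0.205
```

>>> carry_out([
  {"travel":[-0.22,-0.77,0.28],"delta_rot":[0,0,0],"fingers":-1},
  {"travel":[-0.22,-0.77,0.28],"delta_rot":[0,0,0],"fingers":-1},
  {"travel":[-0.22,-0.77,0.28],"delta_rot":[0,0,0],"fingers":-1},
  {"travel":[-0.22,-0.77,0.28],"delta_rot":[0,0,0],"fingers":-1},
  {"travel":[-0.22,-0.77,0.28],"delta_rot":[0,0,0],"fingers":-1},
])

```text
clock: 0.72
tcp_pos: [0.1299, 0.4558, 0.2661]
orientation: [-0.0, 0.138, 0.99, -0.0]
wrist_force: [0.4, -0.4, 0.1]
finger_gap: 0.0857
grip_force: 0.0
```

>>> carry_out([
  {"travel":[-0.22,-0.77,0.28],"delta_rot":[0,0,0],"fingers":-1},
  {"travel":[-0.22,-0.77,0.28],"delta_rot":[0,0,0],"fingers":-1},
  {"travel":[-0.22,-0.77,0.28],"delta_rot":[0,0,0],"fingers":-1},
  {"travel":[-0.22,-0.77,0.28],"delta_rot":[0,0,0],"fingers":-1},
  {"travel":[-0.22,-0.77,0.28],"delta_rot":[0,0,0],"fingers":-1},
])

```text
clock: 1.35
tcp_pos: [0.1024, 0.3596, 0.3012]
orientation: [-0.0, 0.138, 0.99, -0.0]
wrist_force: [0.2, -0.5, -0.1]
finger_gap: 0.085
grip_force: 0.0
```

>>> carry_out([
  {"travel":[0.9,-0.4,0],"delta_rot":[0,0,-0.65],"fingers":-1},
  {"travel":[0.9,-0.4,0],"delta_rot":[0,0,-0.65],"fingers":-1},
  {"travel":[0.9,-0.4,0],"delta_rot":[0,0,-0.65],"fingers":-1},
  {"travel":[0.9,-0.4,0],"delta_rot":[0,0,-0.65],"fingers":-1},
  {"travel":[0.77,-0.61,0],"delta_rot":[0,0,-0.65],"fingers":-1},
])

```text
clock: 1.98
tcp_pos: [0.2126, 0.3048, 0.301]
orientation: [-0.0, 0.298, 0.955, -0.0]
wrist_force: [0.5, -0.2, -0.3]
finger_gap: 0.0853
grip_force: 0.0
```

>>> carry_out([
  {"travel":[0.77,-0.61,0],"delta_rot":[0,0,-0.65],"fingers":-1},
  {"travel":[0.77,-0.61,0],"delta_rot":[0,0,-0.65],"fingers":-1},
  {"travel":[0.77,-0.61,0],"delta_rot":[0,0,-0.65],"fingers":-1},
  {"travel":[0.58,-0.78,0],"delta_rot":[0,0,-0.65],"fingers":-1},
  {"travel":[0.58,-0.78,0],"delta_rot":[0,0,-0.65],"fingers":-1},
])

```text
clock: 2.6
tcp_pos: [0.2989, 0.2197, 0.301]
orientation: [-0.0, 0.448, 0.894, -0.0]
wrist_force: [-0.3, -0.9, -0.1]
finger_gap: 0.0855
grip_force: 0.0
```

>>> carry_out([
  {"travel":[0.58,-0.78,0],"delta_rot":[0,0,-0.65],"fingers":-1},
  {"travel":[0.58,-0.78,0],"delta_rot":[0,0,-0.65],"fingers":-1},
  {"travel":[0.4,-0.91,0],"delta_rot":[0,0,-0.65],"fingers":-1},
  {"travel":[0.4,-0.91,0],"delta_rot":[0,0,-0.65],"fingers":-1},
  {"travel":[0.4,-0.91,0],"delta_rot":[0,0,-0.65],"fingers":-1},
])

```text
clock: 3.22
tcp_pos: [0.3577, 0.1124, 0.301]
orientation: [-0.0, 0.587, 0.81, -0.0]
wrist_force: [0.3, 0.4, 0.0]
finger_gap: 0.0856
grip_force: 0.0
```

>>> carry_out([
  {"travel":[0.4,-0.91,0],"delta_rot":[0,0,-0.65],"fingers":-1},
  {"travel":[0.4,-0.91,0],"delta_rot":[0,0,-0.65],"fingers":-1},
  {"travel":[0.4,-0.91,0],"delta_rot":[0,0,-0.65],"fingers":-1},
  {"travel":[0.4,-0.91,0],"delta_rot":[0,0,-0.65],"fingers":-1},
  {"travel":[0.4,-0.91,0],"delta_rot":[0,0,-0.65],"fingers":-1},
])

```text
clock: 3.85
tcp_pos: [0.4077, -0.0013, 0.301]
orientation: [-0.0, 0.71, 0.704, -0.0]
wrist_force: [-0.6, -0.2, 0.5]
finger_gap: 0.0855
grip_force: 0.0
```

>>> carry_out([
  {"travel":[0.83,-0.91,-0.4],"delta_rot":[0,0,-0.07],"fingers":-1},
  {"travel":[0.83,-0.91,-0.4],"delta_rot":[0,0,-0.07],"fingers":-1},
  {"travel":[0.83,-0.91,-0.4],"delta_rot":[0,0,-0.07],"fingers":-1},
  {"travel":[0.83,-0.91,-0.4],"delta_rot":[0,0,-0.07],"fingers":-1},
  {"travel":[0.83,-0.91,-0.4],"delta_rot":[0,0,-0.07],"fingers":-1},
])

```text
clock: 4.47
tcp_pos: [0.5118, -0.115, 0.2505]
orientation: [-0.0, 0.722, 0.692, -0.0]
wrist_force: [0.8, 0.3, -0.9]
finger_gap: 0.0854
grip_force: 0.0
```

>>> carry_out([
  {"travel":[0.83,-0.91,-0.4],"delta_rot":[0,0,0],"fingers":-1},
  {"travel":[0.83,-0.91,-0.4],"delta_rot":[0,0,0],"fingers":-1},
  {"travel":[0.83,-0.91,-0.4],"delta_rot":[0,0,0],"fingers":-1},
  {"travel":[0.83,-0.91,-0.4],"delta_rot":[0,0,0],"fingers":-1},
  {"travel":[0.8,-0.94,-0.4],"delta_rot":[0,0,0],"fingers":-1},
])

```text
clock: 5.1
tcp_pos: [0.6148, -0.2293, 0.2003]
orientation: [-0.001, 0.722, 0.692, -0.0]
wrist_force: [-0.0, 0.6, 0.1]
finger_gap: 0.0851
grip_force: 0.0
```

```bash
python3 - <<'E'
from workcell import env
import cv2,numpy as np
I=[]
s=env.get_state();print(s["tcp_pos"],s["joint_pos"].round(2))
for n,(r0,r1,c0,c1) in (("top",(100,310,220,450)),("scene",(60,310,220,470))):
    c=env.read_camera(n);I.append(cv2.resize(c["color"][r0:r1,c0:c1,::-1],(400,400)))
cv2.imwrite("pics/e.png",np.hstack(I))
E
```

```text
[ 0.61483195 -0.22933422  0.20031072] [-0.48  0.48  0.23  1.31  0.    1.13]
```

View pics/e.png

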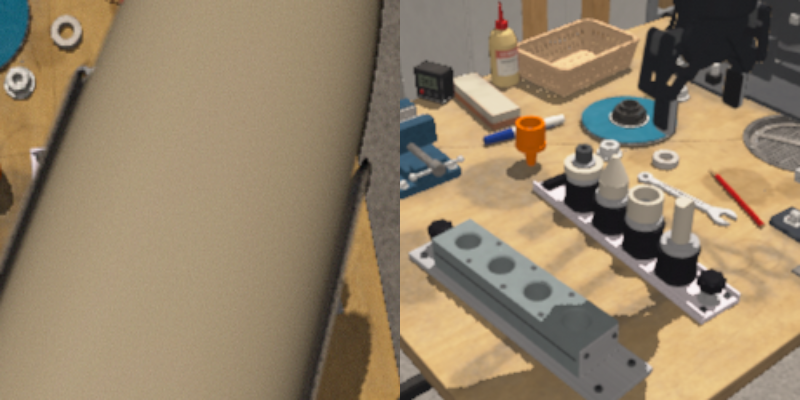

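The scene view has the open gripper (640–770, 0–130) above the rail with its fingers spread across the row and nothing in the way. The arm hides the work in the top view. Descending on the slim arbor.

>>> carry_out([
  {"travel":[0,0,-1],"delta_rot":[0,0,0],"fingers":-1},
  {"travel":[0,0,-1],"delta_rot":[0,0,0],"fingers":-1},
  {"travel":[0,0,-1],"delta_rot":[0,0,0],"fingers":-1},
  {"travel":[0,0,-1],"delta_rot":[0,0,0],"fingers":-1},
  {"travel":[0,0,-1],"delta_rot":[0,0,0],"fingers":-1},
])

```text
clock: 5.82
tcp_pos: [0.6139, -0.228, 0.0755]
orientation: [-0.0, 0.722, 0.692, -0.0]
wrist_force: [-0.3, 0.3, -0.8]
finger_gap: 0.0854
grip_force: 0.0
```

>>> carry_out([
  {"travel":[0,0,-0.4],"delta_rot":[0,0,0],"fingers":-0.5},
  {"travel":[0,0,0],"delta_rot":[0,0,0],"fingers":0},
  {"travel":[0,0,0],"delta_rot":[0,0,0],"fingers":0.3},
  {"travel":[0,0,0],"delta_rot":[0,0,0],"fingers":0.4},
  {"travel":[0,0,0],"delta_rot":[0,0,0],"fingers":0.4},
], squeeze=40)

```text
clock: 6.45
tcp_pos: [0.6149, -0.229, 0.0671]
orientation: [0.001, 0.722, 0.692, 0.0]
wrist_force: [0.3, 0.3, -0.5]
finger_gap: 0.0256
grip_force: 0.0
```

>>> carry_out([
  {"travel":[0,0,0],"delta_rot":[0,0,0],"fingers":0.6},
  {"travel":[0,0,0],"delta_rot":[0,0,0],"fingers":1},
  {"travel":[0,0,0],"delta_rot":[0,0,0],"fingers":1},
  {"travel":[0,0,0],"delta_rot":[0,0,0],"fingers":1},
])

```text
clock: 6.95
tcp_pos: [0.6149, -0.229, 0.067]
orientation: [0.001, 0.722, 0.692, 0.0]
wrist_force: [-0.1, 0.1, 6.2]
finger_gap: 0.0198
grip_force: 38.9
```

>>> carry_out([
  {"travel":[0,0,0.4],"delta_rot":[0,0,0],"fingers":1},
  {"travel":[0,0,1],"delta_rot":[0,0,0],"fingers":1},
  {"travel":[0,0,1],"delta_rot":[0,0,0],"fingers":1},
  {"travel":[0,0,1],"delta_rot":[0,0,0],"fingers":1},
  {"travel":[0,0,1],"delta_rot":[0,0,0],"fingers":1},
])

```text
clock: 7.58
tcp_pos: [0.6138, -0.2284, 0.1765]
orientation: [-0.001, 0.722, 0.692, -0.0]
wrist_force: [0.3, -0.6, -2.4]
finger_gap: 0.0203
grip_force: 39.2
```

```bash
python3 - <<'E'
from workcell import env
import cv2,numpy as np
s=env.get_state();print(s["tcp_pos"],s["wrist_force"].round(1),s["finger_gap"])
c=env.read_camera("scene");np.savez("g.npz",**c);cv2.imwrite("pics/g.png",cv2.resize(c["color"][60:310,220:520,::-1],None,fx=2.4,fy=2.4))
E
```

```text
[ 0.61378582 -0.22844302  0.17645939] [ 0.3 -0.6 -2.4] 0.020275865858142558
```

View pics/g.png

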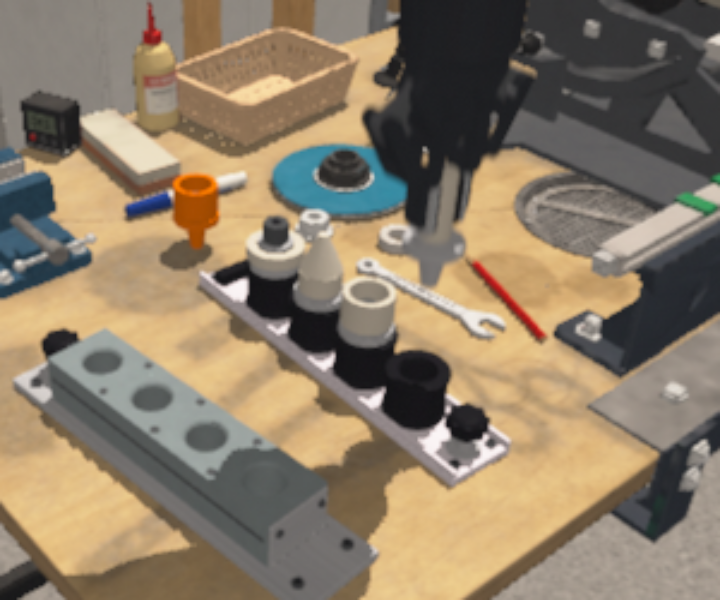

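The slim arbor hangs upright in the gripper with its foot at (430,280) in the crop, and its pot is now empty. I check where its axis sits relative to the TCP.

```bash
python3 - <<'E'
from h import *
c=dict(np.load("g.npz"))
p=lambda x,y:(220+(x+.5)/2.4-.5,60+(y+.5)/2.4-.5)
print(onz(c,*p(430,280),.128),onz(c,*p(435,246),.1645))
E
```

```text
[ 0.61726234 -0.22716424  0.128     ] [ 0.60751021 -0.23571609  0.1645    ]
```

>>> carry_out([
  {"travel":[-0.72,0.62,0],"delta_rot":[0,0,0.14],"fingers":1},
  {"travel":[-0.72,0.62,0],"delta_rot":[0,0,0.14],"fingers":1},
  {"travel":[-0.72,0.62,0],"delta_rot":[0,0,0.14],"fingers":1},
  {"travel":[-0.72,0.62,0],"delta_rot":[0,0,0.14],"fingers":1},
  {"travel":[-0.72,0.62,0],"delta_rot":[0,0,0.14],"fingers":1},
])

```text
clock: 8.25
tcp_pos: [0.5232, -0.1505, 0.1753]
orientation: [-0.001, 0.697, 0.717, -0.0]
wrist_force: [0.2, -0.3, -2.8]
finger_gap: 0.0202
grip_force: 39.5
```

>>> carry_out([
  {"travel":[-0.72,0.62,0],"delta_rot":[0,0,0.14],"fingers":1},
  {"travel":[-0.72,0.62,0],"delta_rot":[0,0,0.14],"fingers":1},
  {"travel":[-0.72,0.62,0],"delta_rot":[0,0,0.14],"fingers":1},
  {"travel":[-0.72,0.62,0],"delta_rot":[0,0,0.14],"fingers":1},
  {"travel":[-0.72,0.62,0],"delta_rot":[0,0,0.14],"fingers":1},
])

```text
clock: 8.88
tcp_pos: [0.4332, -0.0731, 0.1756]
orientation: [-0.001, 0.671, 0.741, -0.0]
wrist_force: [0.3, 0.5, -2.7]
finger_gap: 0.02
grip_force: 39.5
```

>>> carry_out([
  {"travel":[0,0,0],"delta_rot":[0,0,0],"fingers":1},
])

```text
clock: 9.0
tcp_pos: [0.4326, -0.0726, 0.1757]
orientation: [-0.001, 0.671, 0.741, -0.0]
wrist_force: [0.3, -0.3, -3.4]
finger_gap: 0.0197
grip_force: 39.7
```

```bash
python3 - <<'E'
from workcell import env
import cv2,numpy as np
s=env.get_state();print(s["tcp_pos"],s["wrist_force"].round(1),s["finger_gap"])
c=env.read_camera("scene");np.savez("g.npz",**c);cv2.imwrite("pics/k.png",cv2.resize(c["color"][100:300,180:400,::-1],None,fx=3,fy=3,interpolation=cv2.INTER_CUBIC))
E
```

```text
[ 0.43255275 -0.07261613  0.17567248] [ 0.3 -0.3 -3.4] 0.019664405912220417
```

View pics/k.png

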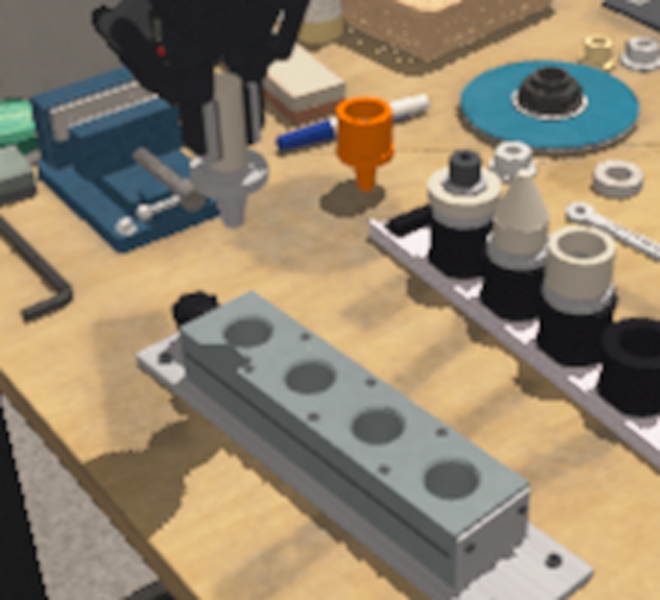

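The arbor hangs above station 1, with its foot at (233,225) and the socket at (247,331) in the crop. I compare the two in the same camera.

```bash
python3 - <<'E'
from h import *
c=dict(np.load("g.npz"))
p=lambda x,y:(180+(x+.5)/3-.5,100+(y+.5)/3-.5)
print(onz(c,*p(233,223),.127),"flange",onz(c,*p(231,171),.1645),"sock",onz(c,*p(247,331),.048))
E
```

```text
[ 0.43338595 -0.07094325  0.127     ] flange [ 0.43234379 -0.07586749  0.1645    ] sock [ 0.43563627 -0.07185646  0.048     ]
```

>>> carry_out([
  {"travel":[0.08,-0.03,-0.6],"delta_rot":[0,0,0],"fingers":1},
  {"travel":[0,0,-0.8],"delta_rot":[0,0,0],"fingers":1},
  {"travel":[0,0,-0.8],"delta_rot":[0,0,0],"fingers":1},
  {"travel":[0,0,-0.6],"delta_rot":[0,0,0],"fingers":1},
  {"travel":[0,0,-0.4],"delta_rot":[0,0,0],"fingers":1},
])

```text
clock: 9.68
tcp_pos: [0.4363, -0.0748, 0.0945]
orientation: [-0.001, 0.672, 0.741, -0.0]
wrist_force: [0.5, 0.6, -2.3]
finger_gap: 0.0204
grip_force: 39.7
```

>>> carry_out([
  {"travel":[0,0,-0.3],"delta_rot":[0,0,0],"fingers":1},
  {"travel":[0,0,-0.3],"delta_rot":[0,0,0],"fingers":1},
  {"travel":[0,0,-0.2],"delta_rot":[0,0,0],"fingers":1},
  {"travel":[0,0,0],"delta_rot":[0,0,0],"fingers":1},
])

```text
clock: 10.18
tcp_pos: [0.4364, -0.0745, 0.0762]
orientation: [-0.0, 0.672, 0.741, -0.0]
wrist_force: [-0.2, 0.2, -2.1]
finger_gap: 0.0199
grip_force: 39.7
```

>>> carry_out([
  {"travel":[0,0,-0.16],"delta_rot":[0,0,0],"fingers":1},
  {"travel":[0,0,-0.12],"delta_rot":[0,0,0],"fingers":1},
  {"travel":[0,0,0],"delta_rot":[0,0,0],"fingers":1},
])

```text
clock: 10.55
tcp_pos: [0.4363, -0.0744, 0.0691]
orientation: [-0.0, 0.672, 0.741, -0.0]
wrist_force: [0.4, 0.2, -2.5]
finger_gap: 0.0202
grip_force: 39.7
```

>>> carry_out([
  {"travel":[0,0,-0.06],"delta_rot":[0,0,0],"fingers":1},
  {"travel":[0,0,-0.02],"delta_rot":[0,0,0],"fingers":1},
  {"travel":[0,0,0],"delta_rot":[0,0,0],"fingers":1},
])

```text
clock: 10.92
tcp_pos: [0.4365, -0.0745, 0.0673]
orientation: [0.0, 0.672, 0.741, 0.0]
wrist_force: [-0.5, -1.0, -2.1]
finger_gap: 0.0206
grip_force: 39.7
```

>>> carry_out([
  {"travel":[0,0,-0.04],"delta_rot":[0,0,0],"fingers":1},
  {"travel":[0,0,0],"delta_rot":[0,0,0],"fingers":1},
])

```text
clock: 11.18
tcp_pos: [0.4367, -0.0746, 0.0666]
orientation: [0.0, 0.672, 0.741, 0.0]
wrist_force: [-1.2, 0.7, 0.9]
finger_gap: 0.02
grip_force: 39.9
```

>>> carry_out([
  {"travel":[0,0,-0.03],"delta_rot":[0,0,0],"fingers":1},
  {"travel":[0,0,0],"delta_rot":[0,0,0],"fingers":1},
])

```text
clock: 11.42
tcp_pos: [0.4366, -0.0746, 0.0665]
orientation: [0.0, 0.672, 0.741, 0.0]
wrist_force: [-2.7, 0.5, 8.2]
finger_gap: 0.0198
grip_force: 40.9
```

>>> carry_out([
  {"travel":[0,0,0],"delta_rot":[0,0,0],"fingers":0.3},
  {"travel":[0,0,0],"delta_rot":[0,0,0],"fingers":0},
  {"travel":[0,0,0],"delta_rot":[0,0,0],"fingers":-0.5},
  {"travel":[0,0,0],"delta_rot":[0,0,0],"fingers":-1},
  {"travel":[0,0,0.5],"delta_rot":[0,0,0],"fingers":-1},
])

```text
clock: 12.05
tcp_pos: [0.4356, -0.0742, 0.0777]
orientation: [-0.001, 0.672, 0.741, -0.0]
wrist_force: [0.2, 0.6, -0.1]
finger_gap: 0.0855
grip_force: 0.0
```

>>> carry_out([
  {"travel":[0,0,0.8],"delta_rot":[0,0,0],"fingers":-1},
  {"travel":[0,0,0.8],"delta_rot":[0,0,0],"fingers":-1},
  {"travel":[0,0,0.8],"delta_rot":[0,0,0],"fingers":-1},
  {"travel":[0,0,0.9],"delta_rot":[0,0,0],"fingers":-1},
  {"travel":[0.9,-0.48,0],"delta_rot":[0,0,-0.17],"fingers":-1},
])

```text
clock: 12.68
tcp_pos: [0.4594, -0.0864, 0.1635]
orientation: [0.002, 0.678, 0.735, 0.001]
wrist_force: [0.2, -0.6, -0.1]
finger_gap: 0.0854
grip_force: 0.0
```

>>> carry_out([
  {"travel":[0.9,-0.48,0],"delta_rot":[0,0,-0.17],"fingers":-1},
  {"travel":[0.9,-0.48,0],"delta_rot":[0,0,-0.17],"fingers":-1},
  {"travel":[0.9,-0.48,0],"delta_rot":[0,0,-0.17],"fingers":-1},
  {"travel":[0.9,-0.48,0],"delta_rot":[0,0,-0.17],"fingers":-1},
  {"travel":[0.9,-0.48,0],"delta_rot":[0,0,-0.17],"fingers":-1},
])

```text
clock: 13.3
tcp_pos: [0.5723, -0.147, 0.1615]
orientation: [0.0, 0.709, 0.705, 0.0]
wrist_force: [-0.2, 1.0, -0.4]
finger_gap: 0.0853
grip_force: 0.0
```

>>> carry_out([
  {"travel":[0.9,-0.48,0],"delta_rot":[0,0,-0.17],"fingers":-1},
  {"travel":[0.9,-0.48,0],"delta_rot":[0,0,-0.17],"fingers":-1},
  {"travel":[0,0,0],"delta_rot":[0,0,0],"fingers":-1},
])

```text
clock: 13.68
tcp_pos: [0.6176, -0.1713, 0.1608]
orientation: [0.0, 0.721, 0.693, 0.0]
wrist_force: [0.4, 0.3, 0.2]
finger_gap: 0.0858
grip_force: 0.0
```

```bash
python3 - <<'E'
from workcell import env
import cv2,numpy as np
s=env.get_state();print(s["tcp_pos"],s["wrist_force"].round(1),s["finger_gap"])
c=env.read_camera("scene");np.savez("g.npz",**c);cv2.imwrite("pics/m.png",cv2.resize(c["color"][80:300,200:450,::-1],None,fx=2.7,fy=2.7,interpolation=cv2.INTER_CUBIC))
E
```

```text
[ 0.61758488 -0.17132056  0.16081269] [0.4 0.3 0.2] 0.08580122259290604
```

View pics/m.png

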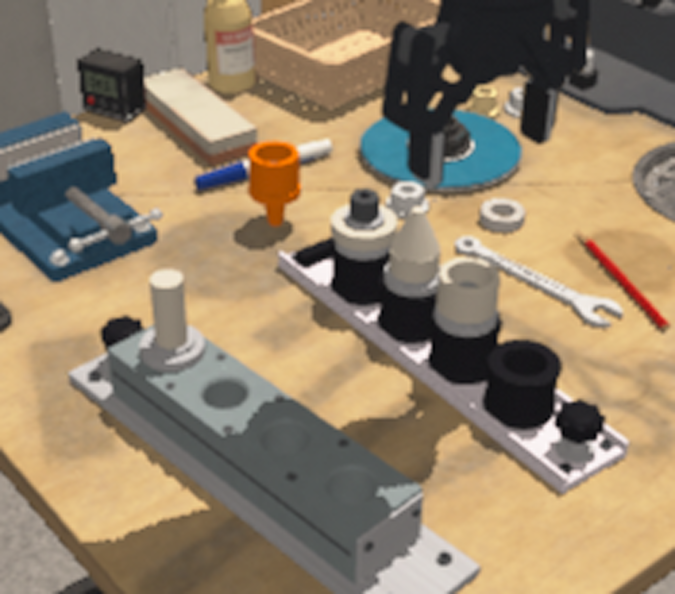

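The slim arbor stands upright in station 1 at (168,310), with its flange flat on the block. Now the cup.

>>> carry_out([
  {"travel":[0,0,-1],"delta_rot":[0,0,0],"fingers":-1},
  {"travel":[0,0,-1],"delta_rot":[0,0,0],"fingers":-1},
  {"travel":[0,0,-1],"delta_rot":[0,0,0],"fingers":-1},
  {"travel":[0,0,-1],"delta_rot":[0,0,0],"fingers":-0.5},
  {"travel":[0,0,0],"delta_rot":[0,0,0],"fingers":-0.2},
])

```text
clock: 14.35
tcp_pos: [0.6138, -0.1692, 0.059]
orientation: [-0.002, 0.72, 0.694, -0.001]
wrist_force: [1.2, -0.3, 0.3]
finger_gap: 0.0523
grip_force: 0.0
```

>>> carry_out([
  {"travel":[0,0,0],"delta_rot":[0,0,0],"fingers":0},
  {"travel":[0,0,0],"delta_rot":[0,0,0],"fingers":0.2},
  {"travel":[0,0,0],"delta_rot":[0,0,0],"fingers":0.6},
  {"travel":[0,0,0],"delta_rot":[0,0,0],"fingers":1},
  {"travel":[0,0,0],"delta_rot":[0,0,0],"fingers":1},
])

```text
clock: 14.98
tcp_pos: [0.617, -0.1707, 0.0618]
orientation: [0.001, 0.72, 0.694, 0.0]
wrist_force: [-0.6, 0.9, 5.8]
finger_gap: 0.0416
grip_force: 41.2
```

>>> carry_out([
  {"travel":[0,0,0.4],"delta_rot":[0,0,0],"fingers":1},
  {"travel":[0,0,1],"delta_rot":[0,0,0],"fingers":1},
  {"travel":[0,0,1],"delta_rot":[0,0,0],"fingers":1},
  {"travel":[0,0,1],"delta_rot":[0,0,0],"fingers":1},
  {"travel":[0,0,1],"delta_rot":[0,0,0],"fingers":1},
])

```text
clock: 15.6
tcp_pos: [0.6162, -0.1705, 0.1714]
orientation: [-0.0, 0.72, 0.694, -0.0]
wrist_force: [0.1, 0.3, -1.8]
finger_gap: 0.0413
grip_force: 41.0
```

>>> carry_out([
  {"travel":[-0.88,0.19,0],"delta_rot":[0,0,0.17],"fingers":1},
  {"travel":[-0.88,0.19,0],"delta_rot":[0,0,0.17],"fingers":1},
  {"travel":[-0.88,0.19,0],"delta_rot":[0,0,0.17],"fingers":1},
  {"travel":[-0.88,0.19,0],"delta_rot":[0,0,0.17],"fingers":1},
])

```text
clock: 16.1
tcp_pos: [0.5276, -0.1513, 0.1707]
orientation: [-0.0, 0.696, 0.718, -0.0]
wrist_force: [1.2, 0.1, -1.4]
finger_gap: 0.0412
grip_force: 41.1
```

>>> carry_out([
  {"travel":[-0.88,0.19,0],"delta_rot":[0,0,0.17],"fingers":1},
  {"travel":[-0.88,0.19,0],"delta_rot":[0,0,0.17],"fingers":1},
  {"travel":[-0.88,0.19,0],"delta_rot":[0,0,0.17],"fingers":1},
  {"travel":[-0.88,0.19,0],"delta_rot":[0,0,0.17],"fingers":1},
  {"travel":[0,0,0],"delta_rot":[0,0,0],"fingers":1},
])

```text
clock: 16.73
tcp_pos: [0.4391, -0.132, 0.1708]
orientation: [-0.0, 0.672, 0.741, -0.0]
wrist_force: [0.2, 0.1, -1.5]
finger_gap: 0.0413
grip_force: 41.1
```

>>> carry_out([
  {"travel":[0.03,0,-0.6],"delta_rot":[0,0,0],"fingers":1},
  {"travel":[0,0,-0.8],"delta_rot":[0,0,0],"fingers":1},
  {"travel":[0,0,-0.8],"delta_rot":[0,0,0],"fingers":1},
  {"travel":[0,0,-0.6],"delta_rot":[0,0,0],"fingers":1},
  {"travel":[0,0,-0.3],"delta_rot":[0,0,0],"fingers":1},
])

```text
clock: 17.35
tcp_pos: [0.4411, -0.1323, 0.0913]
orientation: [-0.001, 0.672, 0.741, -0.0]
wrist_force: [0.2, 0.3, -1.5]
finger_gap: 0.0411
grip_force: 41.1
```

>>> carry_out([
  {"travel":[0,0,-0.3],"delta_rot":[0,0,0],"fingers":1},
  {"travel":[0,0,-0.3],"delta_rot":[0,0,0],"fingers":1},
  {"travel":[0,0,-0.3],"delta_rot":[0,0,0],"fingers":1},
  {"travel":[0,0,-0.2],"delta_rot":[0,0,0],"fingers":1},
  {"travel":[0,0,0],"delta_rot":[0,0,0],"fingers":1},
])

```text
clock: 17.98
tcp_pos: [0.441, -0.1324, 0.0653]
orientation: [-0.0, 0.672, 0.741, -0.0]
wrist_force: [0.4, -0.7, -2.4]
finger_gap: 0.041
grip_force: 41.1
```

>>> carry_out([
  {"travel":[0,0,-0.08],"delta_rot":[0,0,0],"fingers":1},
  {"travel":[0,0,-0.04],"delta_rot":[0,0,0],"fingers":1},
  {"travel":[0,0,0],"delta_rot":[0,0,0],"fingers":1},
])

```text
clock: 18.35
tcp_pos: [0.4413, -0.1325, 0.0626]
orientation: [0.0, 0.672, 0.741, 0.0]
wrist_force: [0.4, 0.1, -1.8]
finger_gap: 0.0416
grip_force: 41.1
```

>>> carry_out([
  {"travel":[0,0,-0.03],"delta_rot":[0,0,0],"fingers":1},
  {"travel":[0,0,0],"delta_rot":[0,0,0],"fingers":1},
])

```text
clock: 18.6
tcp_pos: [0.4412, -0.1325, 0.0618]
orientation: [0.0, 0.672, 0.741, 0.0]
wrist_force: [0.0, -0.4, -1.6]
finger_gap: 0.0411
grip_force: 41.1
```

>>> carry_out([
  {"travel":[0,0,-0.03],"delta_rot":[0,0,0],"fingers":1},
  {"travel":[0,0,0],"delta_rot":[0,0,0],"fingers":1},
])

```text
clock: 18.85
tcp_pos: [0.4413, -0.1325, 0.0613]
orientation: [0.0, 0.672, 0.741, 0.0]
wrist_force: [-0.7, 0.9, 1.2]
finger_gap: 0.041
grip_force: 41.4
```

>>> carry_out([
  {"travel":[0,0,-0.02],"delta_rot":[0,0,0],"fingers":1},
  {"travel":[0,0,0],"delta_rot":[0,0,0],"fingers":1},
])

```text
clock: 19.1
tcp_pos: [0.4413, -0.1326, 0.0613]
orientation: [0.0, 0.672, 0.741, 0.0]
wrist_force: [-1.1, 1.5, 7.1]
finger_gap: 0.0414
grip_force: 41.9
```

>>> carry_out([
  {"travel":[0,0,0],"delta_rot":[0,0,0],"fingers":-0.1},
  {"travel":[0,0,0],"delta_rot":[0,0,0],"fingers":-0.5},
  {"travel":[0,0,0],"delta_rot":[0,0,0],"fingers":-1},
  {"travel":[0,0,0],"delta_rot":[0,0,0],"fingers":-1},
  {"travel":[0,0,0.5],"delta_rot":[0,0,0],"fingers":-1},
])

```text
clock: 19.73
tcp_pos: [0.4404, -0.1321, 0.0727]
orientation: [-0.001, 0.672, 0.741, -0.0]
wrist_force: [0.0, 0.4, -0.2]
finger_gap: 0.0855
grip_force: 0.0
```

>>> carry_out([
  {"travel":[0,0,0.9],"delta_rot":[0,0,0],"fingers":-1},
  {"travel":[0,0,0.9],"delta_rot":[0,0,0],"fingers":-1},
  {"travel":[0,0,0.9],"delta_rot":[0,0,0],"fingers":-1},
  {"travel":[0,0,0.9],"delta_rot":[0,0,0],"fingers":-1},
  {"travel":[0.89,0.1,0],"delta_rot":[0,0,-0.17],"fingers":-1},
])

```text
clock: 20.35
tcp_pos: [0.4641, -0.1306, 0.1661]
orientation: [0.002, 0.678, 0.735, 0.001]
wrist_force: [1.0, -0.9, -0.1]
finger_gap: 0.0853
grip_force: 0.0
```

>>> carry_out([
  {"travel":[0.89,0.1,0],"delta_rot":[0,0,-0.17],"fingers":-1},
  {"travel":[0.89,0.1,0],"delta_rot":[0,0,-0.17],"fingers":-1},
  {"travel":[0.89,0.1,0],"delta_rot":[0,0,-0.17],"fingers":-1},
  {"travel":[0.89,0.1,0],"delta_rot":[0,0,-0.17],"fingers":-1},
  {"travel":[0.89,0.1,0],"delta_rot":[0,0,-0.17],"fingers":-1},
])

```text
clock: 20.98
tcp_pos: [0.5755, -0.1174, 0.164]
orientation: [0.0, 0.709, 0.706, 0.0]
wrist_force: [-0.5, -0.3, 0.6]
finger_gap: 0.0853
grip_force: 0.0
```

>>> carry_out([
  {"travel":[0.89,0.1,0],"delta_rot":[0,0,-0.17],"fingers":-1},
  {"travel":[0.89,0.1,0],"delta_rot":[0,0,-0.17],"fingers":-1},
  {"travel":[0,0,0],"delta_rot":[0,0,0],"fingers":-1},
])

```text
clock: 21.35
tcp_pos: [0.6204, -0.1124, 0.1635]
orientation: [0.0, 0.72, 0.694, 0.0]
wrist_force: [-0.4, -0.4, -0.1]
finger_gap: 0.0855
grip_force: 0.0
```

```bash
python3 - <<'E'
from workcell import env
import cv2,numpy as np
s=env.get_state();print(s["tcp_pos"],s["wrist_force"].round(1),s["finger_gap"])
c=env.read_camera("scene");np.savez("g.npz",**c);cv2.imwrite("pics/n.png",cv2.resize(c["color"][80:300,200:450,::-1],None,fx=2.7,fy=2.7,interpolation=cv2.INTER_CUBIC))
E
```

```text
[ 0.62035496 -0.11241431  0.16345491] [-0.4 -0.4 -0.1] 0.08548668996518521
```

View pics/n.png

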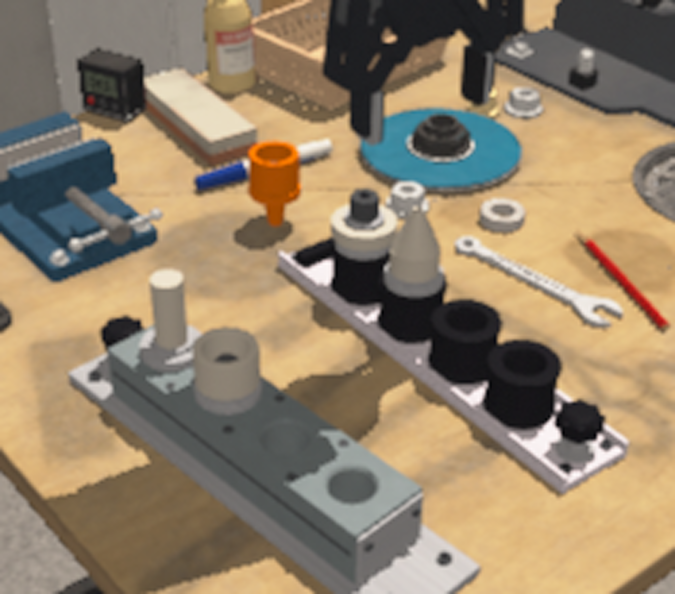

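Slim and cup stand upright in stations 1 (168,310) and 2 (227,370). Now the cone.

>>> carry_out([
  {"travel":[0,0,-1],"delta_rot":[0,0,0],"fingers":-1},
  {"travel":[0,0,-1],"delta_rot":[0,0,0],"fingers":-1},
  {"travel":[0,0,-1],"delta_rot":[0,0,0],"fingers":-1},
  {"travel":[0,0,-0.8],"delta_rot":[0,0,0],"fingers":-0.5},
  {"travel":[0,0,-0.4],"delta_rot":[0,0,0],"fingers":-0.2},
])

```text
clock: 22.02
tcp_pos: [0.6176, -0.1124, 0.0573]
orientation: [-0.001, 0.72, 0.693, -0.001]
wrist_force: [-0.1, -0.2, -0.1]
finger_gap: 0.0523
grip_force: 0.0
```

>>> carry_out([
  {"travel":[0,0,0],"delta_rot":[0,0,0],"fingers":0},
  {"travel":[0,0,0],"delta_rot":[0,0,0],"fingers":0.2},
  {"travel":[0,0,0],"delta_rot":[0,0,0],"fingers":0.6},
  {"travel":[0,0,0],"delta_rot":[0,0,0],"fingers":1},
  {"travel":[0,0,0],"delta_rot":[0,0,0],"fingers":1},
])

```text
clock: 22.65
tcp_pos: [0.6195, -0.1127, 0.0589]
orientation: [0.001, 0.72, 0.694, 0.0]
wrist_force: [-1.1, 0.1, 5.2]
finger_gap: 0.0342
grip_force: 40.3
```

>>> carry_out([
  {"travel":[0,0,0],"delta_rot":[0,0,0],"fingers":1},
])

```text
clock: 22.78
tcp_pos: [0.6195, -0.1127, 0.0589]
orientation: [0.001, 0.72, 0.694, 0.0]
wrist_force: [-2.5, -0.1, 5.4]
finger_gap: 0.0345
grip_force: 40.3
```

>>> carry_out([
  {"travel":[0,0,0.4],"delta_rot":[0,0,0],"fingers":1},
  {"travel":[0,0,1],"delta_rot":[0,0,0],"fingers":1},
  {"travel":[0,0,1],"delta_rot":[0,0,0],"fingers":1},
  {"travel":[0,0,1],"delta_rot":[0,0,0],"fingers":1},
  {"travel":[0,0,1],"delta_rot":[0,0,0],"fingers":1},
])

```text
clock: 23.4
tcp_pos: [0.619, -0.1123, 0.1686]
orientation: [-0.0, 0.72, 0.694, -0.0]
wrist_force: [-0.4, 0.0, -2.3]
finger_gap: 0.0346
grip_force: 40.3
```

>>> carry_out([
  {"travel":[-0.87,-0.39,0],"delta_rot":[0,0,0.17],"fingers":1},
  {"travel":[-0.87,-0.39,0],"delta_rot":[0,0,0.17],"fingers":1},
  {"travel":[-0.87,-0.39,0],"delta_rot":[0,0,0.17],"fingers":1},
  {"travel":[-0.87,-0.39,0],"delta_rot":[0,0,0.17],"fingers":1},
])

```text
clock: 23.9
tcp_pos: [0.5314, -0.1515, 0.1679]
orientation: [-0.0, 0.696, 0.718, 0.0]
wrist_force: [0.0, -0.2, -2.6]
finger_gap: 0.0345
grip_force: 40.6
```

>>> carry_out([
  {"travel":[-0.87,-0.39,0],"delta_rot":[0,0,0.17],"fingers":1},
  {"travel":[-0.87,-0.39,0],"delta_rot":[0,0,0.17],"fingers":1},
  {"travel":[-0.87,-0.39,0],"delta_rot":[0,0,0.17],"fingers":1},
  {"travel":[-0.86,-0.38,0],"delta_rot":[0,0,0.17],"fingers":1},
  {"travel":[0,0,0],"delta_rot":[0,0,0],"fingers":1},
])

```text
clock: 24.52
tcp_pos: [0.4442, -0.1903, 0.1681]
orientation: [-0.0, 0.672, 0.74, 0.0]
wrist_force: [0.2, 0.1, -2.4]
finger_gap: 0.0343
grip_force: 40.6
```

>>> carry_out([
  {"travel":[0,0,-0.6],"delta_rot":[0,0,0],"fingers":1},
  {"travel":[0,0,-0.8],"delta_rot":[0,0,0],"fingers":1},
  {"travel":[0,0,-0.8],"delta_rot":[0,0,0],"fingers":1},
  {"travel":[0,0,-0.6],"delta_rot":[0,0,0],"fingers":1},
  {"travel":[0,0,-0.3],"delta_rot":[0,0,0],"fingers":1},
])

```text
clock: 25.15
tcp_pos: [0.4452, -0.1896, 0.0891]
orientation: [-0.001, 0.671, 0.741, -0.0]
wrist_force: [0.4, 1.0, -3.5]
finger_gap: 0.0343
grip_force: 40.6
```

>>> carry_out([
  {"travel":[0,0,-0.3],"delta_rot":[0,0,0],"fingers":1},
  {"travel":[0,0,-0.3],"delta_rot":[0,0,0],"fingers":1},
  {"travel":[0,0,-0.3],"delta_rot":[0,0,0],"fingers":1},
  {"travel":[0,0,-0.2],"delta_rot":[0,0,0],"fingers":1},
  {"travel":[0,0,0],"delta_rot":[0,0,0],"fingers":1},
])

```text
clock: 25.78
tcp_pos: [0.4452, -0.1901, 0.0627]
orientation: [-0.0, 0.672, 0.741, -0.0]
wrist_force: [0.2, -1.0, -3.2]
finger_gap: 0.0344
grip_force: 40.6
```

>>> carry_out([
  {"travel":[0,0,-0.08],"delta_rot":[0,0,0],"fingers":1},
  {"travel":[0,0,-0.06],"delta_rot":[0,0,0],"fingers":1},
  {"travel":[0,0,0],"delta_rot":[0,0,0],"fingers":1},
])

```text
clock: 26.15
tcp_pos: [0.4455, -0.1903, 0.0596]
orientation: [0.0, 0.672, 0.741, 0.0]
wrist_force: [0.4, 0.8, -3.4]
finger_gap: 0.0342
grip_force: 40.6
```

>>> carry_out([
  {"travel":[0,0,-0.03],"delta_rot":[0,0,0],"fingers":1},
  {"travel":[0,0,0],"delta_rot":[0,0,0],"fingers":1},
])

```text
clock: 26.4
tcp_pos: [0.4455, -0.1902, 0.0588]
orientation: [0.0, 0.672, 0.741, 0.0]
wrist_force: [0.5, 0.0, -3.2]
finger_gap: 0.0343
grip_force: 40.6
```

>>> carry_out([
  {"travel":[0,0,-0.03],"delta_rot":[0,0,0],"fingers":1},
  {"travel":[0,0,0],"delta_rot":[0,0,0],"fingers":1},
])

```text
clock: 26.65
tcp_pos: [0.4456, -0.1903, 0.0585]
orientation: [0.0, 0.672, 0.741, 0.0]
wrist_force: [-1.1, 0.6, 2.6]
finger_gap: 0.0343
grip_force: 41.2
```

>>> carry_out([
  {"travel":[0,0,-0.02],"delta_rot":[0,0,0],"fingers":1},
  {"travel":[0,0,0],"delta_rot":[0,0,0],"fingers":1},
])

```text
clock: 26.9
tcp_pos: [0.4456, -0.1903, 0.0585]
orientation: [0.0, 0.672, 0.741, 0.0]
wrist_force: [-3.0, 1.8, 7.1]
finger_gap: 0.0345
grip_force: 41.7
```

>>> carry_out([
  {"travel":[0,0,0],"delta_rot":[0,0,0],"fingers":0},
  {"travel":[0,0,0],"delta_rot":[0,0,0],"fingers":-0.5},
  {"travel":[0,0,0],"delta_rot":[0,0,0],"fingers":-1},
  {"travel":[0,0,0],"delta_rot":[0,0,0],"fingers":-1},
  {"travel":[0,0,0.5],"delta_rot":[0,0,0],"fingers":-1},
])

```text
clock: 27.52
tcp_pos: [0.4447, -0.1897, 0.0696]
orientation: [-0.001, 0.672, 0.741, -0.0]
wrist_force: [-0.0, 0.2, 0.3]
finger_gap: 0.0855
grip_force: 0.0
```

>>> carry_out([
  {"travel":[0,0,0.9],"delta_rot":[0,0,0],"fingers":-1},
  {"travel":[0,0,0.9],"delta_rot":[0,0,0],"fingers":-1},
  {"travel":[0,0,0.9],"delta_rot":[0,0,0],"fingers":-1},
  {"travel":[0,0,1],"delta_rot":[0,0,0],"fingers":-1},
  {"travel":[0.88,0.67,0],"delta_rot":[0,0,-0.17],"fingers":-1},
])

```text
clock: 28.15
tcp_pos: [0.4685, -0.1748, 0.1658]
orientation: [0.002, 0.679, 0.734, 0.0]
wrist_force: [0.5, -0.8, 0.4]
finger_gap: 0.0855
grip_force: 0.0
```

>>> carry_out([
  {"travel":[0.88,0.67,0],"delta_rot":[0,0,-0.17],"fingers":-1},
  {"travel":[0.88,0.67,0],"delta_rot":[0,0,-0.17],"fingers":-1},
  {"travel":[0.88,0.67,0],"delta_rot":[0,0,-0.17],"fingers":-1},
  {"travel":[0.88,0.67,0],"delta_rot":[0,0,-0.17],"fingers":-1},
  {"travel":[0.88,0.67,0],"delta_rot":[0,0,-0.17],"fingers":-1},
])

```text
clock: 28.78
tcp_pos: [0.5783, -0.0892, 0.1635]
orientation: [0.0, 0.709, 0.706, 0.0]
wrist_force: [0.1, -0.7, -0.1]
finger_gap: 0.0855
grip_force: 0.0
```

>>> carry_out([
  {"travel":[0.88,0.67,0],"delta_rot":[0,0,-0.17],"fingers":-1},
  {"travel":[0.88,0.67,0],"delta_rot":[0,0,-0.17],"fingers":-1},
  {"travel":[0,0,0],"delta_rot":[0,0,0],"fingers":-1},
])

```text
clock: 29.15
tcp_pos: [0.6226, -0.0552, 0.163]
orientation: [0.0, 0.72, 0.694, 0.0]
wrist_force: [0.3, -0.3, -0.6]
finger_gap: 0.0855
grip_force: 0.0
```

```bash
python3 - <<'E'
from workcell import env
import cv2,numpy as np
s=env.get_state();print(s["tcp_pos"],s["wrist_force"].round(1),s["finger_gap"])
c=env.read_camera("scene");np.savez("g.npz",**c);cv2.imwrite("pics/o.png",cv2.resize(c["color"][80:300,200:450,::-1],None,fx=2.7,fy=2.7,interpolation=cv2.INTER_CUBIC))
E
```

```text
[ 0.62264619 -0.05521246  0.16304443] [ 0.3 -0.3 -0.6] 0.08546336016207248
```

View pics/o.png

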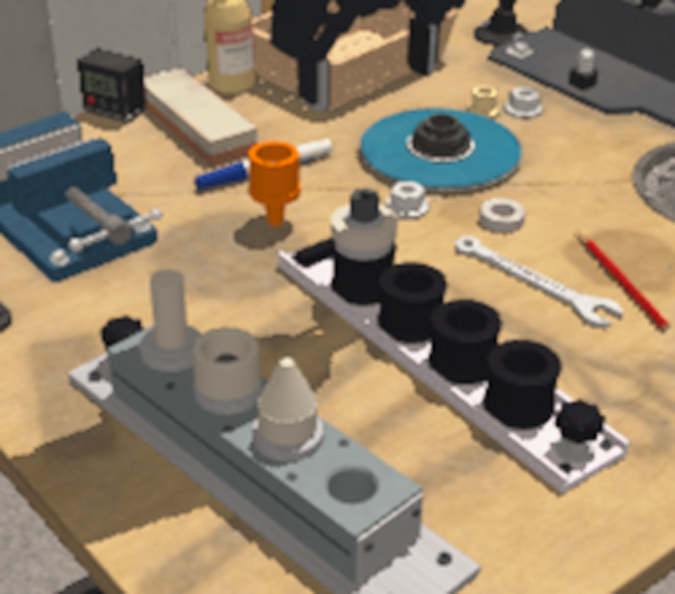

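Slim, cup and cone stand upright in stations 1–3, the cone at (290,405). Now the wheel, gripped by its nut.

>>> carry_out([
  {"travel":[0,0,-1],"delta_rot":[0,0,0],"fingers":-1},
  {"travel":[0,0,-1],"delta_rot":[0,0,0],"fingers":-1},
  {"travel":[0,0,-0.8],"delta_rot":[0,0,0],"fingers":-1},
  {"travel":[0,0,-0.4],"delta_rot":[0,0,0],"fingers":-0.5},
  {"travel":[0,0,-0.24],"delta_rot":[0,0,0],"fingers":0},
])

```text
clock: 29.82
tcp_pos: [0.6211, -0.0567, 0.0767]
orientation: [0.0, 0.721, 0.693, -0.0]
wrist_force: [0.6, -0.3, 0.0]
finger_gap: 0.0517
grip_force: 0.0
```

>>> carry_out([
  {"travel":[0,0,0],"delta_rot":[0,0,0],"fingers":0.2},
  {"travel":[0,0,0],"delta_rot":[0,0,0],"fingers":0.4},
  {"travel":[0,0,0],"delta_rot":[0,0,0],"fingers":0.6},
  {"travel":[0,0,0],"delta_rot":[0,0,0],"fingers":1},
  {"travel":[0,0,0],"delta_rot":[0,0,0],"fingers":1},
])

```text
clock: 30.45
tcp_pos: [0.6219, -0.0564, 0.0775]
orientation: [0.001, 0.72, 0.694, 0.0]
wrist_force: [-1.5, -1.2, 6.2]
finger_gap: 0.0198
grip_force: 39.4
```

>>> carry_out([
  {"travel":[0,0,0],"delta_rot":[0,0,0],"fingers":1},
  {"travel":[0,0,0],"delta_rot":[0,0,0],"fingers":1},
])

```text
clock: 30.7
tcp_pos: [0.6219, -0.0564, 0.0775]
orientation: [0.001, 0.72, 0.694, 0.0]
wrist_force: [-1.4, -0.3, 6.9]
finger_gap: 0.0199
grip_force: 39.4
```

>>> carry_out([
  {"travel":[0,0,0.4],"delta_rot":[0,0,0],"fingers":1},
  {"travel":[0,0,1],"delta_rot":[0,0,0],"fingers":1},
  {"travel":[0,0,1],"delta_rot":[0,0,0],"fingers":1},
  {"travel":[0,0,1],"delta_rot":[0,0,0],"fingers":1},
  {"travel":[0,0,1],"delta_rot":[0,0,0],"fingers":1},
])

```text
clock: 31.32
tcp_pos: [0.6211, -0.0561, 0.187]
orientation: [-0.0, 0.72, 0.694, -0.0]
wrist_force: [1.2, 0.4, -2.6]
finger_gap: 0.0198
grip_force: 39.5
```

>>> carry_out([
  {"travel":[-0.85,-0.96,0],"delta_rot":[0,0,0.17],"fingers":1},
  {"travel":[-0.85,-0.96,0],"delta_rot":[0,0,0.17],"fingers":1},
  {"travel":[-0.85,-0.96,0],"delta_rot":[0,0,0.17],"fingers":1},
  {"travel":[-0.85,-0.96,0],"delta_rot":[0,0,0.17],"fingers":1},
])

```text
clock: 31.82
tcp_pos: [0.5355, -0.1527, 0.1863]
orientation: [-0.0, 0.696, 0.718, -0.0]
wrist_force: [0.2, 0.5, -3.1]
finger_gap: 0.0198
grip_force: 39.6
```

>>> carry_out([
  {"travel":[-0.85,-0.96,0],"delta_rot":[0,0,0.17],"fingers":1},
  {"travel":[-0.85,-0.96,0],"delta_rot":[0,0,0.17],"fingers":1},
  {"travel":[-0.85,-0.95,0],"delta_rot":[0,0,0.17],"fingers":1},
  {"travel":[-0.85,-0.95,0],"delta_rot":[0,0,0.17],"fingers":1},
  {"travel":[0,0,0],"delta_rot":[0,0,0],"fingers":1},
])

```text
clock: 32.45
tcp_pos: [0.4501, -0.2488, 0.1865]
orientation: [-0.0, 0.673, 0.74, -0.0]
wrist_force: [0.6, -0.3, -2.7]
finger_gap: 0.0199
grip_force: 39.7
```

>>> carry_out([
  {"travel":[0,0,-0.6],"delta_rot":[0,0,0],"fingers":1},
  {"travel":[0,0,-0.8],"delta_rot":[0,0,0],"fingers":1},
  {"travel":[0,0,-0.8],"delta_rot":[0,0,0],"fingers":1},
  {"travel":[0,0,-0.6],"delta_rot":[0,0,0],"fingers":1},
  {"travel":[0,0,-0.3],"delta_rot":[0,0,0],"fingers":1},
])

```text
clock: 33.08
tcp_pos: [0.4512, -0.2468, 0.1076]
orientation: [-0.001, 0.671, 0.741, 0.0]
wrist_force: [0.4, -0.9, -2.7]
finger_gap: 0.0201
grip_force: 39.7
```

>>> carry_out([
  {"travel":[0,0,-0.3],"delta_rot":[0,0,0],"fingers":1},
  {"travel":[0,0,-0.3],"delta_rot":[0,0,0],"fingers":1},
  {"travel":[0,0,-0.3],"delta_rot":[0,0,0],"fingers":1},
  {"travel":[0,0,-0.2],"delta_rot":[0,0,0],"fingers":1},
  {"travel":[0,0,0],"delta_rot":[0,0,0],"fingers":1},
])

```text
clock: 33.7
tcp_pos: [0.4512, -0.2476, 0.0812]
orientation: [-0.0, 0.672, 0.741, -0.0]
wrist_force: [0.2, -0.9, -2.2]
finger_gap: 0.0199
grip_force: 39.7
```

>>> carry_out([
  {"travel":[0,0,-0.08],"delta_rot":[0,0,0],"fingers":1},
  {"travel":[0,0,-0.06],"delta_rot":[0,0,0],"fingers":1},
  {"travel":[0,0,0],"delta_rot":[0,0,0],"fingers":1},
])

```text
clock: 34.08
tcp_pos: [0.4515, -0.2477, 0.0781]
orientation: [0.0, 0.672, 0.741, 0.0]
wrist_force: [0.9, 0.3, -3.1]
finger_gap: 0.0198
grip_force: 39.7
```

>>> carry_out([
  {"travel":[0,0,-0.03],"delta_rot":[0,0,0],"fingers":1},
  {"travel":[0,0,0],"delta_rot":[0,0,0],"fingers":1},
])

```text
clock: 34.33
tcp_pos: [0.4515, -0.2478, 0.0773]
orientation: [0.0, 0.672, 0.741, 0.0]
wrist_force: [0.2, -0.2, -2.7]
finger_gap: 0.0202
grip_force: 39.7
```

>>> carry_out([
  {"travel":[0,0,-0.02],"delta_rot":[0,0,0],"fingers":1},
  {"travel":[0,0,0],"delta_rot":[0,0,0],"fingers":1},
])

```text
clock: 34.58
tcp_pos: [0.4515, -0.2479, 0.0772]
orientation: [0.0, 0.672, 0.741, -0.0]
wrist_force: [-1.3, -0.1, 1.8]
finger_gap: 0.02
grip_force: 40.1
```

Contact at the seated height, so I release and rise clear.

>>> carry_out([
  {"travel":[0,0,-0.02],"delta_rot":[0,0,0],"fingers":1},
  {"travel":[0,0,0],"delta_rot":[0,0,0],"fingers":0.3},
  {"travel":[0,0,0],"delta_rot":[0,0,0],"fingers":0},
  {"travel":[0,0,0],"delta_rot":[0,0,0],"fingers":-0.5},
  {"travel":[0,0,0],"delta_rot":[0,0,0],"fingers":-1},
])

```text
clock: 35.2
tcp_pos: [0.4515, -0.2478, 0.0762]
orientation: [0.0, 0.672, 0.741, 0.0]
wrist_force: [0.5, -0.0, -0.1]
finger_gap: 0.0769
grip_force: 0.0
```

>>> carry_out([
  {"travel":[0,0,0.5],"delta_rot":[0,0,0],"fingers":-1},
  {"travel":[0,0,1],"delta_rot":[0,0,0],"fingers":-1},
  {"travel":[0,0,1],"delta_rot":[0,0,0],"fingers":-1},
  {"travel":[0,0,1],"delta_rot":[0,0,0],"fingers":-1},
  {"travel":[0,0,1],"delta_rot":[0,0,0],"fingers":-1},
])

```text
clock: 35.83
tcp_pos: [0.4516, -0.2478, 0.1906]
orientation: [0.001, 0.672, 0.741, 0.0]
wrist_force: [0.5, 0.0, 0.3]
finger_gap: 0.0856
grip_force: 0.0
```

>>> carry_out([
  {"travel":[0.5,0,1],"delta_rot":[0,0,0],"fingers":-1},
  {"travel":[0.5,0,1],"delta_rot":[0,0,0],"fingers":-1},
  {"travel":[0,0,0],"delta_rot":[0,0,0],"fingers":-1},
])

```text
clock: 36.2
tcp_pos: [0.4781, -0.2486, 0.2415]
orientation: [0.003, 0.671, 0.741, 0.0]
wrist_force: [-1.3, 0.8, 0.1]
finger_gap: 0.0856
grip_force: 0.0
```

```bash
python3 - <<'E'
from workcell import env
import cv2
c=env.read_camera("scene");cv2.imwrite("pics/p.png",cv2.resize(c["color"][80:300,200:450,::-1],None,fx=2.7,fy=2.7,interpolation=cv2.INTER_CUBIC))
E
```

```text
(no output)
```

View pics/p.png

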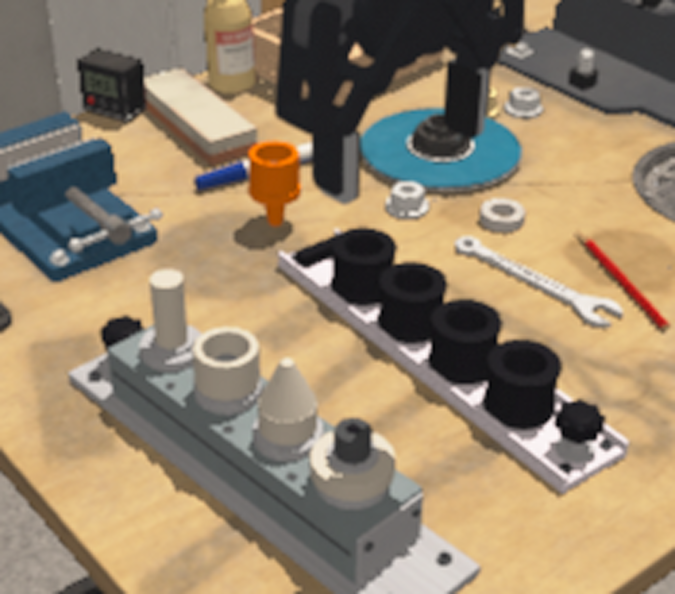

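All four stand upright in the order slim (168,310), cup (227,365), cone (290,405), wheel (352,455) from the magazine's knob. The pots are empty and the gripper is clear.

```bash
python3 -c "
from workcell import env
print(env.hand_in())"
```

```text
the job is handed in; nothing more can be done
None
```

All four arbors are seated upright in the magazine in the rail's order (slim, cup, cone, wheel from the knob), and the job was handed in at about 36 s on the robot's clock; no verdict came back.

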